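# Reset the tripped turntable at the teapot bench

### The job

The teapot maker's turntable has tripped. With a fingertip, slide the dark steel cover of the control box along its track until the well is open, reach into the well and press the sunken reset key fully down for a moment, then slide the cover back home against its stop so that the well is closed again. Push the cover only, never lift it out of its track; do not press the raised key on the box, and leave the teapot and the other things on the bench where they are.

Things in the scene. Friction and masses are not known exactly. Their poses are not given: they have to be found in the camera images.
- control_box: grey metal control box fixed to the bench, 120 (x) x 210 (y) x 60 mm high; origin at the centre of its underside, z up. Its flat deck is 60 mm above the bench. Along its y runs a shallow track, bounded by aluminium strips 6 mm wide and 5 mm high on the deck (68 mm apart in x), in which a loose cover lies. The well is near its -y end (centre at y = -50 mm), the raised run key near its +y end (y = +80 mm)
- well (a point): centre of the mouth of the well, at deck level; axes as the box's. The well is a rectangular recess 48 mm (x) by 36 mm (y) and 30 mm deep with upright walls. The reset key stands in its middle. Closed fingers fit in when squared to the box
- reset_top (a point): centre of the top of the reset key, a pale round cap 26 mm in diameter, 20 mm below the deck when not pressed; it moves straight down
- reset_key (a joint): travel of the reset key: 0 when up, 0.006 m fully down; a spring returns it (1.5 N to start, 5 N fully down). Pressed counts from 0.0045 m
- ridge (a point): centre of the cover's upright ridge, 14 mm above the deck; axes as the box's. The ridge is 44 mm long in x, 10 mm thick in y, and reaches from the plate to 23 mm above the deck. With the cover home it is right over the well's centre (same x and y). Push it towards the box's +y to open: the well is wholly uncovered from 44 mm on, the far stop is met at 62 mm; push it towards -y to close
- run_top (a point): top of the raised run key, a pale round cap 28 mm in diameter standing 9 mm above the deck in a dark ring; not to be pressed
- run_key (a joint): travel of the run key: 0 when up, 0.006 m fully down; not to be pressed
- turntable: dark round turntable 160 mm in diameter, 50 mm high, fixed; origin at the centre of its underside
- teapot: brown clay teapot standing on the turntable, body 102 mm in diameter, 91 mm high, spout and handle reach 86 and 80 mm from its axis; origin at the centre of its foot
- tool_pot: grey pot 84 mm in diameter, 90 mm high, with tool handles up to 160 mm above the bench; origin at the centre of its underside
- tin: small round tin with a brass-coloured lid, 54 mm in diameter, 37 mm high; origin at the centre of its underside
- cover: loose dark steel cover, a plate 64 (x) x 52 (y) x 5 mm with a bare-metal ridge across its middle, lying on the deck in the track with 2 mm play each side, about 170 g, held by friction alone; it starts a little ajar (2 to 14 mm from home). At home its -y edge meets the home stop. Origin at the centre of its underside
Mind the look-alikes: they are no part of the job. What is shaped like the control_box but red is not meant.

How it is judged:
By the outcome, as a careful person would: the job done as asked, in the order asked, and still so for the second after the job is handed in, with the robot touching nothing.
It also fails if it takes over 48 s, if anything falls off the work surface, if the arm or the gripper's body presses on something with over 40 N, if the wrist force passes 120 N, or if a joint passes its speed limit or range.

### The arm

A 6-joint arm with a two-finger parallel gripper is mounted at the origin on the work surface. World frame = base frame: x ahead of the robot, y to its left, z up, the work surface at z = 0. Lengths are in m, angles in degrees, forces in N, time in s.
With the tool pointing down it reaches from about 0.4 to 0.825 m from the base axis. Payload 7 kg.
Tool frame: the origin (TCP) lies midway between the tips of the shut fingers; the grasp point (between the pads) lies 19 mm behind it; z points along the fingers, y is the direction in which the jaws open and shut (so a half turn about z gives the same grasp; the last joint's range is limited). The gripper opens to 88 mm and grips with 3 to 60 N. Pads are 19 mm wide; open, the fingers measure 130 mm over their backs; the gripper's body (78 mm by 193 mm) begins 47 mm behind the grasp point.
Start: joints at [-51.675, 20.546, 0.682, 0, -70.136, -16.507], TCP at [0.251, -0.627, 0.227] pointing down, gripper open.
Joint ranges: [-176.03, 176.03], [-82.01, 121.73], [-58.28, 71.71], [-173.87, 95.51], [-174.79, -0.11], [-173.66, 173.66]. Speed limits (degrees/s): [136.94, 136.94, 172.46, 180, 180, 180].

### API

Orientations are given as a 3x3 rotation matrix whose columns are the frame's x, y, z axes.
In Python, from rig import robot gives the robot as it stands. Calls block until the motion is done:
- robot.goto(position, orientation): joint-space move of the TCP to a pose.
- robot.servo_line(position, ori=None, speed=0.15): straight line of the TCP; ori=None keeps the orientation; speed is the mean speed in m/s.
- robot.movej(angles): joint-space move.
- robot.move_gripper(opening): opening from 0.0 (shut) to 1.0 (fully open); the grip force is fixed at half the most; returns when the fingers have stopped.
- robot.dwell(seconds).
- robot.ik(position, orientation): joint angles nearest the present ones, or None.
- robot.grab_frame(name): name is "side" or "top"; returns (picture, depth): 384x512x3 uint8, red, green, blue; 384x512 float32, m along the optical axis (not along the pixel's ray), 0 where there is no reading.
- robot.camera_info(name): a dict with "vfov" (degrees; the focal length in pixels is half the picture's height over the tangent of half this angle, whatever the lens; pixels are square), "cx", "cy" (the principal point, pixels), "view" (4x4, takes a point from world to camera coordinates). Camera axes: x right, y down, z forward; pixel columns grow to the right and rows downward; lengths in m; the calibration is good to about 2 mm. A picture is of the moment at which its call begins. camera_info takes no time and is no camera call.
A pose or a line that the arm cannot do raises robot.Unreachable and nothing moves.
- robot.job_done(): hands the job in, once; it reports no verdict.
Readings, each from a call of its own:
- robot.read_t(): time.
- robot.read_qpos(): joint angles.
- robot.read_qvel(): joint speeds.
- robot.read_effort(): joint torques, N m.
- robot.read_position(): TCP position.
- robot.read_tcp_rot(): TCP orientation.
- robot.read_force(): force on the tool from outside, world axes, zero at the start.
- robot.read_ft_torque(): the same for the moment, N m.
- robot.read_grip_width(): opening from 0.0 (shut) to 1.0 (fully open).
Only numpy, scipy, OpenCV 4.12 (cv2) and the standard library are available. Lean on these libraries where they do the work, as an engineer would, in place of code of your own. Each camera call takes 0.05 s, during which the arm holds its last target.

## Working session

There is one attempt and no reset: what is moved stays moved. The work goes in short steps, each a Python script; the robot and the scene stay as the last script left them, time stands still between calls to the robot, and variables do not carry over. Pictures are saved under pics/ and viewed, and the job is handed in when it is done.

```bash
ls; mkdir -p pics; python3 - <<'E'
from rig import robot
import cv2,numpy as np
for n in("side","top"):
    p,d=robot.grab_frame(n); cv2.imwrite(f"pics/{n}0.png",p[:,:,::-1]); np.save(f"{n}0.npy",d)
    np.set_printoptions(precision=4,suppress=True); print(n,robot.camera_info(n), (d==0).mean())
print(robot.read_t(),robot.read_tcp_rot())
E
```

```text
pics
side {'vfov': 46.70234802637569, 'cx': 262.0989417477244, 'cy': 184.14798554484113, 'view': array([[-0.7764, -0.6302, -0.0115,  0.3546],
       [-0.3707,  0.4712, -0.8003,  0.2636],
       [ 0.5098, -0.6171, -0.5994,  1.0925],
       [ 0.    ,  0.    ,  0.    ,  1.    ]])} 0.004023234049479167
top {'vfov': 57.865066970475915, 'cx': 252.4679756278546, 'cy': 186.8234087057979, 'view': array([[-0.0295, -0.9995, -0.0065, -0.0252],
       [-0.9852,  0.0302, -0.169 ,  0.48  ],
       [ 0.1691,  0.0014, -0.9856,  0.9571],
       [ 0.    ,  0.    ,  0.    ,  1.    ]])} 0.004033406575520833
0.1 [[-0.9284 -0.3716 -0.0008]
 [-0.3716  0.9284  0.0013]
 [ 0.0002  0.0015 -1.    ]]
```

View pics/top0.png

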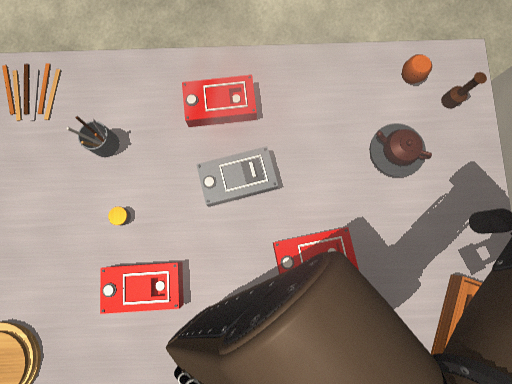

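View pics/side0.png

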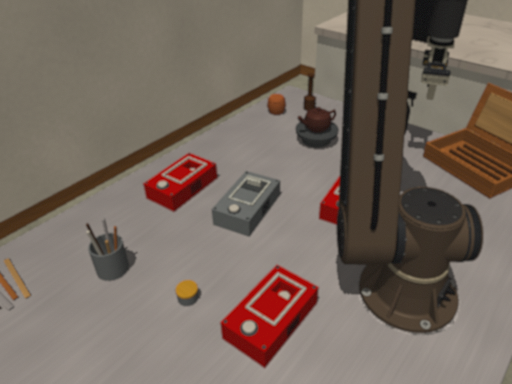

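Three red boxes at top-view (221,100), (142,286) and (316,250) are look-alikes. The only grey one, at (237,177) in top and (247,202) in side, fits the description. I'll confirm it in an enlarged crop.

```bash
python3 - <<'E'
import cv2,numpy as np
a=cv2.imread("pics/top0.png")[135:220,185:295]; b=cv2.imread("pics/side0.png")[160:240,200:290]
a=cv2.resize(a,None,fx=6,fy=6,interpolation=cv2.INTER_CUBIC);cv2.imwrite("pics/ctop.png",a)
b=cv2.resize(b,None,fx=6,fy=6,interpolation=cv2.INTER_CUBIC);cv2.imwrite("pics/cside.png",b)
E
```

```text
(no output)
```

View pics/ctop.png

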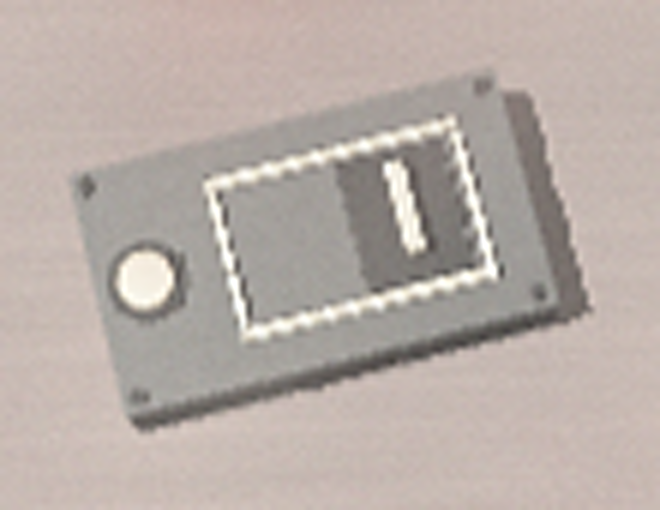

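View pics/cside.png

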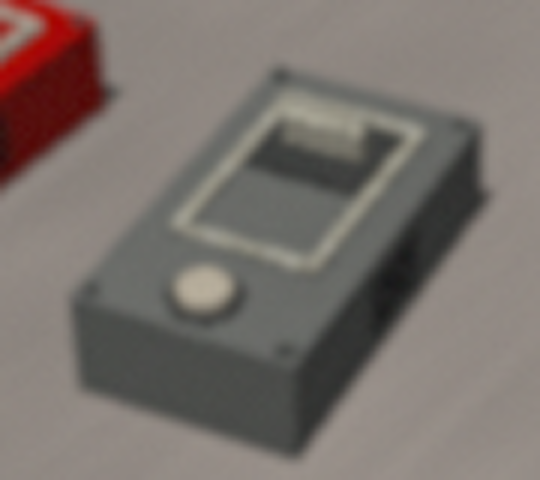

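Both crops show the grey box with its dark cover, bare ridge and run key. The +y end is image-left in the top view. Next I'll measure the pose with rays from both views.

```bash
cat > h.py <<'E'
from rig import robot
import cv2,numpy as np
np.set_printoptions(precision=4,suppress=True)
def K(n,H=384):
    c=robot.camera_info(n); return H/2/np.tan(np.radians(c['vfov'])/2),c['cx'],c['cy'],np.array(c['view'])
def ray(n,uv,z):
    f,cx,cy,V=K(n); uv=np.atleast_2d(uv)
    d=np.c_[(uv[:,0]-cx)/f,(uv[:,1]-cy)/f,np.ones(len(uv))]@V[:3,:3]
    o=-V[:3,:3].T@V[:3,3]
    return o+d*((z-o[2])/d[:,2])[:,None]
def proj(n,P):
    f,cx,cy,V=K(n); P=np.atleast_2d(P); c=P@V[:3,:3].T+V[:3,3]
    return np.c_[c[:,0]/c[:,2]*f+cx,c[:,1]/c[:,2]*f+cy]
def blobs(img,roi,lo):
    x0,y0,x1,y1=roi; s=img[y0:y1,x0:x1].astype(int)
    m=(s.min(2)>lo).astype(np.uint8)
    n,l,st,ce=cv2.connectedComponentsWithStats(m)
    return m,[(st[i],ce[i]+[x0,y0]) for i in range(1,n) if st[i][4]>12],l
E
python3 - <<'E'
from h import *
for n,crop,scr in (("top",(185,135),[(87,187),(483,85),(540,292),(140,397)]),("side",(200,160),[(282,77),(462,128),(285,350),(92,290)])):
    s=(np.array(scr)+.5)/6-.5+crop
    P=ray(n,s,.06); print(n,"screws",P.tolist(),"center",P.mean(0))
img=cv2.imread("pics/top0.png"); 
# brightness around
g=img[135:220,185:295]
for lo in(170,200):
    m,b,l=blobs(img,(185,135,295,220),lo)
    for st,c in b: print(lo,st,c)
d=np.load("top0.npy")
f,cx,cy,V=K("top")
for uv in ((222,182),(209,182),(252,169),(235,200)):
    z=d[uv[1],uv[0]];p=np.array([(uv[0]-cx)/f*z,(uv[1]-cy)/f*z,z]);print(uv,V[:3,:3].T@(p-V[:3,3]))
E
```

```text
top screws [[0.5412805532326588, 0.11055595150618623, 0.06000000000000005], [0.5854348432775387, -0.07914166529145765, 0.06000000000000005], [0.48404146741206644, -0.10233007579332434, 0.06000000000000005], [0.4400079478729937, 0.0861656684897104, 0.06000000000000005]] center [0.5127 0.0038 0.06  ]
side screws [[0.5821872053444627, -0.07802327020453026, 0.06000000000000005], [0.48038539293975147, -0.10066914776044023, 0.06000000000000005], [0.43947569975266676, 0.08597750342741572, 0.06000000000000005], [0.5392739714571962, 0.10999060499596125, 0.06000000000000005]] center [0.5103 0.0043 0.06  ]
170 [   0    0  110   85 5570] [240.0214 178.9424]
170 [ 34  19  49  38 275] [242.1455 173.0255]
170 [64 27  7 15 50] [251.84 168.74]
170 [19 42 10  9 70] [208.7143 181.1143]
200 [34 20 42 25 79] [234.1899 163.481 ]
200 [ 38  22  45  34 115] [248.713  179.7652]
200 [64 27  7 15 46] [251.8913 168.8261]
200 [20 42  9  9 64] [208.7656 180.9531]
(222, 182) [0.4927 0.0462 0.0573]
(209, 182) [0.4915 0.0814 0.0696]
(252, 169) [ 0.5225 -0.0399  0.0808]
(235, 200) [0.4477 0.0134 0.0016]
```

```bash
python3 - <<'E'
from h import *
th=np.radians(13.05); C=np.array([.5115,.0040]); R=np.array([[np.cos(th),-np.sin(th)],[np.sin(th),np.cos(th)]])
tb=lambda P:(np.asarray(P)[:,:2]-C)@R
print("run",tb(ray("top",(208.75,181.0),.069)),"ridge",tb(ray("top",(251.87,168.8),.083)))
# strips rect
img=cv2.imread("pics/top0.png"); m,b,l=blobs(img,(185,135,295,220),170)
pts=np.argwhere(l==[i for i in range(1,l.max()+1) if 250<(l==i).sum()<320][0])[:,::-1]+[185,135]
r=cv2.minAreaRect(pts.astype(np.float32)); print(r, tb(ray("top",cv2.boxPoints(r),.065)), tb(ray("top",[r[0]],.065)))
s=cv2.imread("pics/side0.png")
for lo in(110,130,150):
  m,b,l=blobs(s,(225,165,285,220),lo)
  for st,c in b: print(lo,st,c, tb(ray("side",c,.069)),tb(ray("side",c,.083)))
E
```

```text
run [[0.0011 0.08  ]] ridge [[ 0.0009 -0.0449]]
((242.90533447265625, 172.78070068359375), (28.389305114746094, 43.73889923095703), 75.61860656738281) [[ 0.0415  0.0433]
 [ 0.0414 -0.081 ]
 [-0.0406 -0.0796]
 [-0.0402  0.043 ]] [[ 0.0002 -0.0184]]
110 [   0    0   60   55 1216] [259.903  183.3898] [[-0.0187 -0.0511]] [[-0.0272 -0.0343]]
110 [  3  10  43  30 344] [248.8983 188.4215] [[-0.0002 -0.0148]] [[-0.009   0.0013]]
110 [ 4 38 10  9 62] [233.3548 207.0161] [[-0.0002  0.0804]] [[-0.009   0.0948]]
130 [ 39   8  21  47 341] [278.2551 205.654 ] [[-0.112   0.0211]] [[-0.1188  0.0366]]
130 [16 11 20  8 55] [251.1273 178.7091] [[ 0.0162 -0.0611]] [[ 0.0071 -0.0442]]
130 [ 4 21 10 12 17] [233.4118 191.7647] [[0.0337 0.019 ]] [[0.0243 0.0345]]
130 [ 5 39  8  7 42] [233.4286 207.2619] [[-0.0009  0.0813]] [[-0.0097  0.0957]]
150 [ 6 41  6  4 19] [233.4211 207.4211] [[-0.0012  0.0819]] [[-0.01    0.0963]]
```

Box pose is about (0.5117, 0.004) with yaw 13.05°. The run key and strips agree with the drawing to within about 1 mm. The ridge is at box y = -0.045, so the cover is about 5 mm ajar. Next I'll shut the gripper and go to a point behind the ridge.

```bash
cat >> h.py <<'E'
th=np.radians(13.05); C=np.array([.5117,.0040]); R2=np.array([[np.cos(th),-np.sin(th)],[np.sin(th),np.cos(th)]])
def W(x,y,z): return np.r_[R2@[x,y]+C,z]
def O(s=1):
    y=np.r_[R2@[s,0],0]; z=np.array([0,0,-1.]); return np.c_[np.cross(y,z),y,z]
def fb(F0=0):
    F=np.array(robot.read_force())-F0; return np.r_[R2.T@F[:2],F[2]]
def pb():
    p=np.array(robot.read_position()); return np.r_[R2.T@(p[:2]-C),p[2]]
E
python3 - <<'E'
from h import *
q0=np.array(robot.read_qpos())
best=None
for s in(1,-1):
    q=robot.ik(W(0,-.069,.16),O(s)); print(s,q)
    if q is not None and (best is None or np.abs(q-q0).max()<best[0]): best=(np.abs(np.array(q)-q0).max(),s)
s=best[1]; print("s",s)
robot.move_gripper(0.0)
robot.goto(W(0,-.069,.16),O(s))
robot.servo_line(W(0,-.069,.10))
print(robot.read_t(),robot.read_grip_width(),pb(),fb(),robot.read_qpos()); robot.dwell(.1); print(fb())
for n in("side","top"):
    p,d=robot.grab_frame(n); cv2.imwrite(f"pics/{n}1.png",p[:,:,::-1])
open("s.txt","w").write(str(s))
E
python3 - <<'E'
import cv2,numpy as np
a=[cv2.resize(cv2.imread(f"pics/{n}1.png")[y:y+120,x:x+130],None,fx=3,fy=3,interpolation=cv2.INTER_CUBIC) for n,x,y in(("top",175,110),("side",190,120))]
cv2.imwrite("pics/c1.png",np.hstack(a))
E
```

```text
1 None
-1 [ 14.3351  10.2087 -22.8414   0.     -56.9499  -1.2851]
s -1
4.325 0.005998953043603161 [ 0.0003 -0.0695  0.1004] [-0.5145  0.2361  0.2924] [ 14.2996  14.0166 -26.9868   0.0322 -49.0044  -1.2859]
[ 0.1069  0.2979 -0.3615]
```

View pics/c1.png

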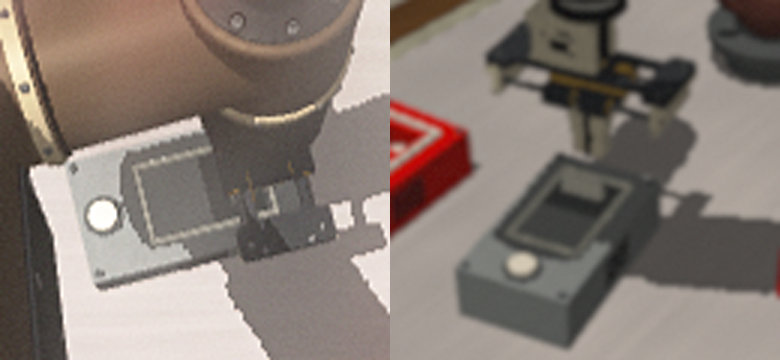

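The side crop shows the shut fingers squared to the box, just behind the ridge. Now descend and push open in monitored steps.

```bash
python3 - <<'E'
from h import *
F0=np.mean([robot.read_force() for _ in range(3)],0)
robot.servo_line(W(0,-.069,.075),speed=.08); robot.servo_line(W(0,-.069,.0695),speed=.03)
print(pb(),fb(F0))
if abs(fb(F0)[2])<3:
  for y in (-.064,-.060,-.055,-.045,-.035,-.025,-.017,-.0105):
    robot.servo_line(W(0,y,.0695),speed=.04); f=fb(F0); print(y,pb(),f,robot.read_t())
    if np.linalg.norm(f)>12: print("STOP");break
  robot.servo_line(W(0,pb()[1]-.012,.0695),speed=.06)
  robot.servo_line(W(0,-.05,.11),speed=.12)
print(robot.read_t())
for n in("side","top"):
    p,d=robot.grab_frame(n); cv2.imwrite(f"pics/{n}2.png",p[:,:,::-1])
a=[cv2.resize(cv2.imread(f"pics/{n}2.png")[y:y+120,x:x+130],None,fx=3,fy=3,interpolation=cv2.INTER_CUBIC) for n,x,y in(("top",175,110),("side",190,120))]
cv2.imwrite("pics/c2.png",np.hstack(a))
E
```

```text
[-0.0001 -0.069   0.0695] [-0.1508  0.6123 -0.1553]
-0.064 [ 0.0001 -0.0637  0.0697] [-0.4479  0.5997 -0.2864] 5.5917
-0.06 [ 0.     -0.0598  0.0696] [-0.718   0.4801 -0.8886] 5.8417
-0.055 [ 0.     -0.0548  0.0695] [ 0.2309  0.2878 -0.2203] 6.1167
-0.045 [ 0.     -0.0447  0.0695] [ 0.4878  0.2468 -0.0365] 6.5167
-0.035 [-0.     -0.0347  0.0695] [-0.2828  0.3289 -0.7842] 6.9167
-0.025 [ 0.     -0.0247  0.0695] [ 0.167  -0.358  -0.2989] 7.3167
-0.017 [ 0.     -0.0167  0.0695] [-0.5186 -0.027  -0.0559] 7.6667
-0.0105 [ 0.     -0.0102  0.0695] [-0.6177  0.4104 -0.6789] 7.975
8.875
```

View pics/c2.png

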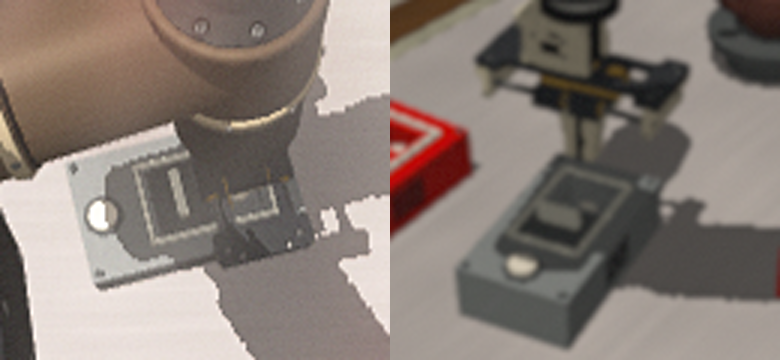

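The ridge has moved to about (234,174) in the top view. I'll lift the arm clear to check the opening and fix the well's centre before inserting.

```bash
python3 - <<'E'
from h import *
b=lambda P:(P[:,:2]-C)@R2
print("ridge",b(ray("top",(234.3,174),.083)))
robot.servo_line(W(0,-.05,.16),speed=.2)
q=np.array(robot.read_qpos()); q[0]-=35; robot.movej(q); print(robot.read_t())
for n in("side","top"):
    p,d=robot.grab_frame(n); cv2.imwrite(f"pics/{n}3.png",p[:,:,::-1])
a=[cv2.resize(cv2.imread(f"pics/{n}3.png")[y:y+90,x:x+100],None,fx=4,fy=4,interpolation=cv2.INTER_CUBIC) for n,x,y in(("top",190,130),("side",200,155))]
cv2.imwrite("pics/c3.png",np.hstack(a))
E
```

```text
ridge [[-0.0011  0.0059]]
10.575
```

View pics/c3.png

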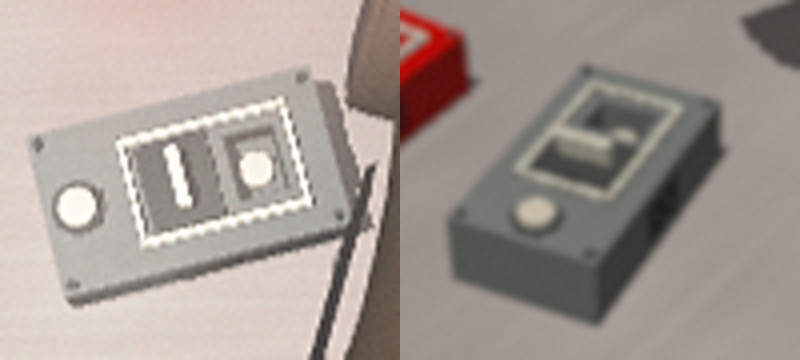

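The well is fully open, with the pale reset key visible at about (253.7,171.7) in the top view. I'll check its position against the pose estimate.

```bash
python3 - <<'E'
from h import *
b=lambda P:(P[:,:2]-C)@R2
img=cv2.imread("pics/top3.png")
for lo in (170,190):
  m,bl,l=blobs(img,(205,150,262,190),lo)
  for st,c in bl:
    print(lo,st,c,"key",b(ray("top",c,.040)),"ridge",b(ray("top",c,.083)),"run",b(ray("top",c,.069)))
s=(np.array([(38,144),(302,77),(340,215),(72,284)])+.5)/4-.5+[190,130]; print("scr",b(ray("top",s,.06)).mean(0))
w=(np.array([(224,136),(276,124),(292,192),(238,204)])+.5)/4-.5+[190,130]; print("well",b(ray("top",w,.06)),b(ray("top",w,.06)).mean(0))
E
```

```text
170 [   0    0   57   40 1104] [226.4737 165.5688] key [[0.0384 0.0219]] ridge [[0.0277 0.021 ]] run [[0.0312 0.0213]]
170 [26 16  7 16 55] [234.     173.6727] key [[0.0095 0.0067]] ridge [[0.     0.0065]] run [[0.0031 0.0065]]
170 [45 16  8 11 65] [253.3846 171.3846] key [[ 0.0017 -0.0493]] ridge [[-0.0074 -0.0471]] run [[-0.0045 -0.0478]]
170 [ 0 27  9 10 72] [208.75   181.3056] key [[0.0063 0.0827]] ridge [[-0.003   0.0791]] run [[0.     0.0803]]
190 [  0   0  43  12 247] [219.4534 153.4049] key [[0.079 0.033]] ridge [[0.0666 0.0316]] run [[0.0706 0.032 ]]
190 [ 14   4  43  36 144] [235.75   164.8958] key [[ 0.0334 -0.0046]] ridge [[ 0.0229 -0.0044]] run [[ 0.0264 -0.0045]]
190 [26 16  7 16 50] [233.9 173.5] key [[0.01   0.0068]] ridge [[0.0006 0.0066]] run [[0.0037 0.0067]]
190 [45 18  8  8 55] [253.6909 171.5091] key [[ 0.0011 -0.0501]] ridge [[-0.008  -0.0478]] run [[-0.005  -0.0485]]
190 [ 0 27  9 10 70] [208.7857 181.1714] key [[0.0067 0.0825]] ridge [[-0.0026  0.0789]] run [[0.0004 0.0801]]
190 [22 30 35 10 79] [245.5316 185.2405] key [[-0.032  -0.0171]] ridge [[-0.0396 -0.0162]] run [[-0.0371 -0.0165]]
scr [ 0.001  -0.0003]
well [[ 0.0249 -0.0326]
 [ 0.024  -0.0707]
 [-0.0267 -0.0689]
 [-0.0253 -0.0298]] [-0.0008 -0.0505]
```

```bash
python3 - <<'E'
from h import *
X=.0004
robot.goto(W(X,-.05,.12),O(-1)); robot.servo_line(W(X,-.05,.066),speed=.1)
robot.dwell(.1); F0=np.mean([robot.read_force() for _ in range(3)],0); print(pb(),robot.read_t())
ok=True
for z in (.0615,.0595,.0575,.0545,.050,.045,.0415,.0395,.038,.0365,.035,.0342,.0338,.0335,.0332,.0329):
    robot.servo_line(W(X,-.05,z),speed=.04); f=fb(F0); print(z,pb(),f)
    if z>.041 and (abs(f[2])>4 or np.linalg.norm(f[:2])>5): ok=False;print("BLOCKED");break
    if z<.041 and f[2]>8: break
if ok:
    robot.dwell(.4); print("hold",pb(),fb(F0))
    robot.servo_line(W(X,-.05,.07),speed=.1); 
print(robot.read_t())
E
```

```text
[ 0.001  -0.0502  0.0668] 12.675
0.0615 [ 0.0003 -0.05    0.0615] [0.8617 0.1123 0.1618]
0.0595 [ 0.0003 -0.05    0.0594] [ 0.5946  0.0312 -0.4795]
0.0575 [ 0.0003 -0.05    0.0573] [ 1.0441 -0.7628 -0.0745]
0.0545 [ 0.0002 -0.05    0.0543] [ 0.0671 -0.6278 -0.7244]
0.05 [ 0.0001 -0.05    0.0496] [ 0.4316  0.019  -0.5192]
0.045 [ 0.0002 -0.05    0.0447] [ 0.6646  0.0667 -0.6566]
0.0415 [ 0.0002 -0.05    0.0413] [-0.453  -0.2017 -0.0849]
0.0395 [ 0.0007 -0.05    0.0396] [-0.1423  0.0072  1.6302]
0.038 [ 0.0007 -0.05    0.0382] [ 0.3422 -0.1763  2.4207]
0.0365 [ 0.0007 -0.05    0.0366] [ 0.5537 -0.7199  2.9799]
0.035 [ 0.0007 -0.05    0.0351] [ 0.5792 -0.4583  3.7526]
0.0342 [ 0.0006 -0.05    0.0343] [ 1.0614 -1.7349  3.6692]
0.0338 [ 0.0007 -0.0501  0.0343] [-0.339  -0.1425  7.8258]
0.0335 [ 0.0007 -0.05    0.0342] [-0.443   1.2749 11.1585]
hold [ 0.0007 -0.05    0.0342] [-0.8069 -0.2948 11.4631]
17.1333
```

The key met firm bottom at tip z = 0.034 (11 N, held 0.4 s). Now I'll go over to the +y side of the ridge and push the cover home, feeling for the stop.

```bash
python3 - <<'E'
from h import *
robot.servo_line(W(0,-.05,.10),speed=.12); robot.servo_line(W(0,.029,.10),speed=.12)
robot.servo_line(W(0,.029,.072),speed=.1); robot.servo_line(W(0,.029,.0677),speed=.03)
robot.dwell(.1); F0=np.mean([robot.read_force() for _ in range(4)],0); print(pb(),robot.read_t())
for y in (.022,.012,.0,-.012,-.022,-.028,-.031,-.0325,-.0335,-.0340,-.0345,-.035,-.0355,-.036,-.0365,-.037,-.0375,-.038,-.0385):
    robot.servo_line(W(0,y,.0677),speed=.03); f=np.mean([fb(F0) for _ in range(3)],0); print(y,pb(),f,round(robot.read_t(),2))
    if f[1]>2.5 or abs(f[2])>4: print("contact");break
E
```

```text
[0.0002 0.029  0.068 ] 19.1667
0.022 [-0.      0.0217  0.0677] [ 0.8834 -0.0773 -0.5572] 19.55
0.012 [-0.0001  0.0118  0.0677] [ 0.436  -0.7855  0.2084] 20.03
0.0 [-0.     -0.0002  0.0677] [0.6123 0.7703 0.4572] 20.58
-0.012 [-0.0001 -0.0122  0.0677] [-0.0176  0.8157  0.5727] 21.13
-0.022 [-0.     -0.0222  0.0677] [-0.9562  0.0179  0.7796] 21.62
-0.028 [-0.     -0.0282  0.0677] [0.4376 0.9808 0.8956] 21.97
-0.031 [-0.     -0.0311  0.0677] [ 0.6014  0.5304 -0.0521] 22.22
-0.0325 [-0.     -0.0326  0.0677] [ 1.4311 -0.267   0.5388] 22.47
-0.0335 [-0.     -0.0335  0.0677] [0.2032 0.1517 0.1787] 22.72
-0.034 [ 0.     -0.0339  0.0677] [-0.7977  1.7401  1.0725] 22.97
-0.0345 [ 0.     -0.034   0.0677] [-0.288   5.4439  1.7518] 23.22
contact
```

The force rose at y = -0.034, within 1.5 mm of the predicted stop. I'll back off, clear the arm and check.

```bash
python3 - <<'E'
from h import *
robot.servo_line(W(0,-.022,.0677),speed=.06); robot.servo_line(W(0,-.022,.16),speed=.15)
q=np.array(robot.read_qpos()); q[0]-=38; robot.movej(q); print(robot.read_t())
b=lambda P:(P[:,:2]-C)@R2
for n in("side","top"):
    p,d=robot.grab_frame(n); cv2.imwrite(f"pics/{n}4.png",p[:,:,::-1])
img=cv2.imread("pics/top4.png")
for lo in (170,190):
  m,bl,l=blobs(img,(205,150,262,190),lo)
  for st,c in bl: print(lo,st,c,"ridge",b(ray("top",c,.083)))
a=[cv2.resize(cv2.imread(f"pics/{n}4.png")[y:y+90,x:x+100],None,fx=4,fy=4,interpolation=cv2.INTER_CUBIC) for n,x,y in(("top",190,130),("side",200,155))]
cv2.imwrite("pics/c4.png",np.hstack(a))
E
```

```text
25.6167
170 [   0    0   57   40 1292] [226.5836 167.8065] ridge [[0.0214 0.0223]]
170 [46 11  6 16 52] [253.5577 168.5577] ridge [[ 0.0002 -0.0496]]
170 [ 0 27  9 10 72] [208.75   181.3056] ridge [[-0.003   0.0791]]
190 [  0   0  40  12 214] [219.3364 153.5514] ridge [[0.0662 0.032 ]]
190 [ 14   4  43  36 141] [234.9149 165.1773] ridge [[ 0.0228 -0.0019]]
190 [46 11  6 16 50] [253.48 168.26] ridge [[ 0.0011 -0.0496]]
190 [ 0 27  9  9 69] [208.7826 181.1014] ridge [[-0.0025  0.0789]]
190 [22 31 35  9 76] [244.5658 185.4474] ridge [[-0.0395 -0.0135]]
```

View pics/c4.png

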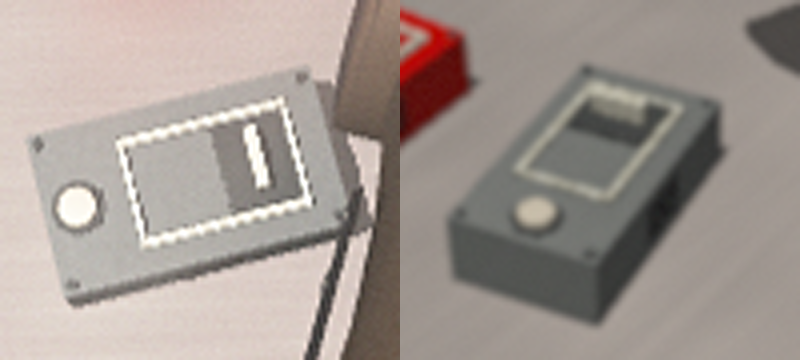

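View pics/top4.png

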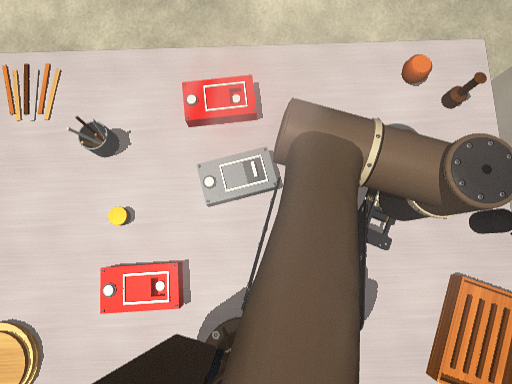

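The cover is home (ridge at y = -0.0496 against -0.050) with no gap at the stop. I'll check in the side view that the parked arm is clear of the teapot.

View pics/side4.png

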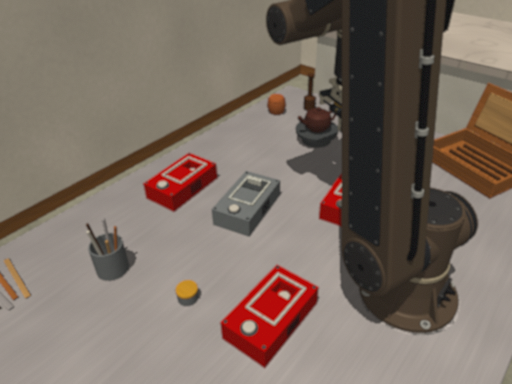

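```bash
python3 - <<'E'
from h import *
print(robot.read_position(),robot.read_force(),"teapot",ray("top",(405,147),.12))
a=cv2.imread("pics/side0.png").astype(int)[90:150,285:338];b=cv2.imread("pics/side4.png").astype(int)[90:150,285:338]
for n in (0,4):
    g=cv2.imread(f"pics/side{n}.png")[80:155,280:360]; cv2.imwrite(f"pics/tp{n}.png",cv2.resize(g,None,fx=5,fy=5))
cv2.imwrite("pics/tp.png",np.hstack([cv2.imread("pics/tp0.png"),cv2.imread("pics/tp4.png")]))
E
```

```text
[ 0.3966 -0.3308  0.1592] [ 0.5373 -0.9292  0.5796] teapot [[ 0.5614 -0.4526  0.12  ]]
```

View pics/tp.png

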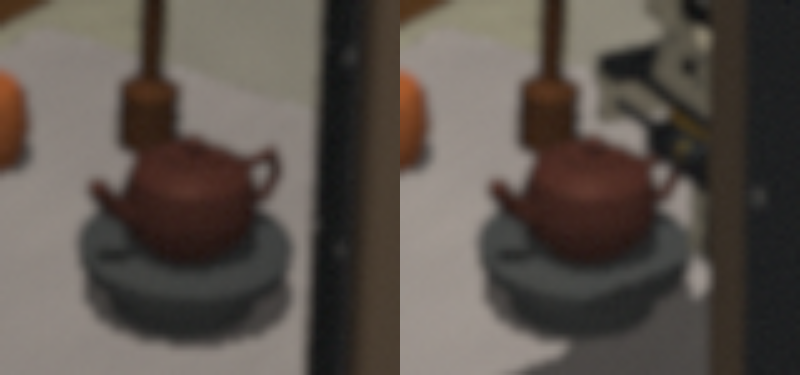

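The teapot is unmoved, the TCP is about 0.2 m from it, and the wrist force is at noise level. Handing in.

```bash
python3 -c "
from rig import robot
print(robot.job_done(), robot.read_t())"
```

```text
the job is handed in; nothing more can be done
the job is handed in; nothing more can be done
```

The job is done and handed in at about 26 s, within the 48 s limit. I used the grey control box and left the three red look-alikes alone.

1. **Opening:** I pushed the cover about 56 mm open with the shut fingertips. Pictures from both cameras showed the whole well uncovered.
2. **Reset key:** I pressed it until it bottomed, with the fingertip at z = 0.034 m and 11 N, and held it 0.4 s.
3. **Closing:** I pushed the cover back until it met the stop, where the force rose to 5.4 N.

**Last checks:**
- **Cover:** the ridge sits at box y = -49.6 mm (home is -50 mm), with no visible gap at the stop and the well closed.
- **Run key:** the finger path stayed clear of it, so it was not touched.
- **Other things:** the teapot looks unmoved in the before and after crops. The tin, tool pot and other things look unmoved in the pictures, except the red box at top view (316,250), which the arm hid.
- **Arm:** it was parked clear and touching nothing, with the wrist force at noise level (about 1 N).

**One disagreement:** contact at the stop came about 1.5 mm before the fingertip position I had predicted. That fits the calibration error and finger thickness, and the picture agrees the cover is home.

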